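Re-zero the counter pepper mill and set it three clicks open

TASK

The counter pepper mill has lost its setting: lift off its steel cap and stand it upright on the counter beside it, then turn the black ring clockwise until you feel the burrs just touch, without forcing them. Back the ring off exactly three clicks, let go of it, and gently put the cap back on, fully home. Leave the cheeses where they are.

Things in the scene. Friction and masses are not known exactly. Their poses are not given: they have to be found in the camera images.
- mill: Counter pepper mill, does not move. Origin on the grinding axis at counter level, z up, -x the front (spout, cup). Base plate x -73 to 142 mm, 120 mm wide, 18 mm high; dark red motor housing x 44 to 136 mm, 94 mm wide, 111 mm high, switch on top to 118 mm; aluminium head round the axis, 86 mm across, its flat shoulder at 114 mm. The black adjusting ring stands on the axis above it.
- cap_seat (a point): Point on the mill's axis on the shoulder, 114 mm above the counter: the cap's origin lies here when it is fully home. A round spigot 60 mm across and 4 mm high on the shoulder centres the cap. Round it are 18 black ticks, one per click.
- ring_top (a point): Centre of the top face of the black ribbed adjusting ring, 150 mm above the counter, on the axis; its axes turn with the ring. Ring 55 mm across the ribs, 26 mm high (its side is free from 124 to 150 mm); a nut stands 4 mm proud on top. Grasp across the diameter from above. Clockwise seen from above closes the burrs. 18 clicks a turn, 20 degrees (0.349 rad) each.
- ring_mark (a point): Outer end of the white index line on the ring's top, 24 mm from the axis. Where it points when the burrs touch differs each time and shows nowhere: it must be felt. Clicks are felt as a ripple of about 0.1 Nm either way; when let go, the ring falls into the nearer click. The burrs touch at a click position; three clicks open is 1.047 rad anticlockwise from there.
- burr_gap (a joint): Opening of the burrs inside the head, m: 0 when they touch, 0.00001 m (0.01 mm) more per click opened. At the start 1 to 4 clicks open. Far smaller than the noise of its reading, so the reading is of no use.
- burr_press (a joint): How far the lower burr is forced down on its preloaded spring, m: 0 until the burrs touch, then 0.00001 m per 0.349 rad of further turning (lost in the reading's noise). At touch the ring's resistance jumps to about 0.40 Nm, then grows 2.5 Nm per rad; 0.2 rad past touch (about 0.9 Nm) the burrs jam.
- cap: Loose steel cap, about 0.12 kg, over the ring at the start: an upside-down cup 71 mm across, 65 mm inside, 44 mm high, 41 mm deep inside, with a dark wooden knob on top (18 to 25 mm across, 44 to 74 mm above the rim). Origin: centre of its open lower rim; z up. Play over the ring 5 mm all round, over the spigot 2.5 mm.
- cap_knob (a point): Centre of the cap's wooden knob, 62 mm above the cap's origin, on its axis: grasp here, knob about 24 mm thick in any direction.
- goat_near: White goat cheese drum, 98 mm across and 67 mm high, standing on the near half of a brown carved board 23 mm thick (190 x 300 mm, fixed, long side away from the robot) to the left of the mill; origin at the centre of its underside. Leave alone.
- goat_far: The second white goat cheese drum, 98 mm across and 67 mm high, on the far half of the same board; origin at the centre of its underside. Leave alone.
- pink_piece: Cut of orange-rinded cheese, 105 x 92 x 46 mm, on the counter to the right of the mill; origin at the centre of its underside. Leave alone.
- brown_tomme: Small round brown cheese, 86 mm across and 59 mm high, on the counter to the right behind; origin at the centre of its underside. Leave alone.
There are look-alikes about, which are no part of the job. Leave any blue or green look-alike of the cap alone.

How it is judged:
By the outcome, as a careful person would: the job done as asked, in the order asked, and still so for the second after the job is handed in, with the robot touching nothing.
It also fails if it takes over 72 s, if anything falls off the work surface, if the arm or the gripper's body presses on something with over 40 N, if the wrist force passes 120 N, or if a joint passes its speed limit or range.

ROBOT

A 6-joint arm with a two-finger parallel gripper is mounted at the origin on a cart in front of the work surface, level with it; the furniture and walls round the work are solid. World frame = base frame: x ahead of the robot, y to its left, z up, the work surface at z = 0. Lengths are in m, angles in rad, forces in N, time in s.
With the tool pointing down it reaches from about 0.375 to 0.9 m from the base axis. Payload 3.1 kg.
Tool frame: the origin (TCP) lies on the centre line of the jaws, within the pads' length; the fingertips stand robot.tip_reach ahead of it and the grasp point (between the pads) lies 8 mm behind it (robot.tip_reach is the distance from the TCP to the fingertips, in m); z points along the fingers, y is the line along which they close (so a half turn about z gives the same grasp; the last joint's range is limited). The gripper opens to 87 mm and grips with 3 to 60 N. Pads are 19 mm wide; open, the fingers measure 117 mm over their backs; the gripper's body (75 mm by 190 mm) begins 51 mm behind the grasp point.
Start: joints at [1.083, 0.527, 1.433, -0, 1.181, -0.178], TCP at [0.191, 0.595, 0.234] pointing down, gripper open.
Joint ranges: [-3.08, 3.08], [-0.75, 2.2], [0.22, 2.44], [-1.43, 4.57], [0, 2.65], [-2.85, 2.85]. Speed limits (rad/s): [2.79, 2.79, 3.14, 3.14, 3.14, 3.14].

INTERFACE

Orientations are given as a unit quaternion [x, y, z, w].
In Python, from rig import robot gives the robot as it stands.
- The arm moves only by the tool jog_arm, never from a script. Its argument "motion" is one flat list of numbers, 7 for each row, row after row: the shift along the tool's x, y, z scaled (see below), then the turn, a rotation vector about the tool's x, y, z scaled (see below), then the gripper's target within -1 to 1 (shut at 1, half-way at 0, fully open at -1). In form: [x, y, z, rx, ry, rz, hand, x, y, z, rx, ry, rz, hand, ...]. A call has 1 to 12 rows; each row shifts and turns the commanded pose from where the row before left it, along the tool's axes as they then stand; what a row does not reach is not made up. The controller multiplies each number of a shift by 4 cm and each number of a turn by 4 degrees. A row lasts 1/8 s, in which the tool goes at most 62.5 mm and 10.7 degrees, less where a joint would pass 70% of its speed; a pose out of reach is approached as far as the arm can. A call with a number of a shift or a turn outside -1 to 1 is refused whole. A call with a gripper value outside its range is refused whole. The fingers move at their own pace and stop on an object; "grip_force" is the grip in N (left out, the last holds). Time passes only in rows, so rows that do not move let the fingers close. It gives the time, the measured TCP pose, the force, the opening and the grip force at its end, in the units of the state.
- robot.get_obs(): the state, without advancing time (a new reading comes with each control period).
- robot.camera(name): name is "side" or "top"; returns the picture (384x512x3 uint8, blue, green, red); there is no depth.
- robot.calibration(name): a dict with "fx", "fy", "cx", "cy" (pixels), "dist_coeffs" ([k1, k2, p1, p2, k3] as OpenCV has them; the pictures are not rectified), "R" (3x3) and "t" (3): a world point X has camera coordinates R X + t. Camera axes: x right, y down, z forward; pixel columns grow to the right and rows downward; lengths in m; the calibration is good to about 2 mm. A picture is of the moment at which its call begins. calibration takes no time and is no camera call.
- robot.hand_in(): hands the job in; it is judged then, once.
The state is a dict: "time": time; "q": joint angles; "joint_velocities": joint speeds; "joint_torque": joint torques, N m; "position": TCP position; "tool_rot": TCP orientation; "ft_force": force on the tool from outside, world axes, zero at the start; "moment": the same for the moment, N m; "grip_width": finger opening in m; "grip_force": force on a finger pad.
Only numpy, scipy, OpenCV 4.12 (cv2) and the standard library are available. Lean on these libraries where they do the work, as an engineer would, in place of code of your own. Each camera call takes 0.05 s, during which the arm holds its last target. There are 200 camera calls.

## Working session

There is one attempt and no reset: what is moved stays moved. The work goes in short steps, Python scripts to look and compute and a tool call to move; the robot and the scene stay as the last step left them, time stands still between calls to the robot, and variables do not carry over. Pictures are saved under pics/ and viewed, at most 10 in all, crops included, and the job is handed in when it is done.

Besides the shell and the picture viewer there is one more tool, called after "Emit:" as name(argument=value, ...) on one line, values as JSON. jog_arm: Moves the arm, as the interface text tells. Shifts and turns lie within -1 to 1; 1 stands for 4 cm of shift or 4 degrees of turn. Its arguments: {"type":"object","properties":{"motion":{"type":"array","items":{"type":"number"}},"grip_force":{"type":"number"}},"required":["motion"]}

```bash
mkdir -p pics; ls; python3 - <<'E'
from rig import robot
import cv2,numpy as np
for n in("top","side"):
    cv2.imwrite(f"pics/{n}0.png",robot.camera(n)); c=robot.calibration(n); print(n,c)
o=robot.get_obs(); print(o, robot.tip_reach)
E
```

```text
pics
top {'fx': 422.2587687538638, 'fy': 422.2587687538638, 'cx': 263.3037219240258, 'cy': 192.4519298940729, 'dist_coeffs': array([-0.03235347,  0.        ,  0.        ,  0.        ,  0.        ]), 'R': array([[ 0.02644818, -0.99796531, -0.05801498],
       [-0.99245044, -0.01926067, -0.12112449],
       [ 0.11976063,  0.06078051, -0.99094052]]), 't': array([-0.30074112,  0.56131403,  1.60791667])}
side {'fx': 358.0603243394701, 'fy': 358.0603243394701, 'cx': 251.64853106749283, 'cy': 194.31295157765973, 'dist_coeffs': array([-0.03930603,  0.        ,  0.        ,  0.        ,  0.        ]), 'R': array([[ 0.82904045, -0.55865361, -0.02445559],
       [-0.27354496, -0.36701951, -0.8890837 ],
       [ 0.48771414,  0.74377606, -0.4570909 ]]), 't': array([-0.63739147,  0.16533601,  1.15021968])}
{'time': 0.1, 'q': array([ 1.08250467e+00,  5.28405421e-01,  1.43373009e+00, -1.38671212e-05,
        1.18140633e+00, -1.78500373e-01]), 'joint_velocities': array([-0.00099618, -0.00196   , -0.00585267, -0.00055964,  0.00060445,
       -0.00082367]), 'joint_torque': array([-7.91542243e-04, -4.40986919e+01, -1.77149427e+01,  6.34664716e-02,
        5.34954749e-02, -6.61244644e-05]), 'position': array([0.1902185 , 0.59470115, 0.23266369]), 'tool_rot': array([ 1.54274314e-01,  9.88027574e-01, -9.23025762e-04, -3.12880153e-04]), 'ft_force': array([-0.26436113, -0.02514828, -0.52926934]), 'moment': array([-0.01664687, -0.01853036, -0.0008629 ]), 'grip_force': 0.0, 'grip_width': 0.0873029624530227} 0.011
```

View pics/top0.png

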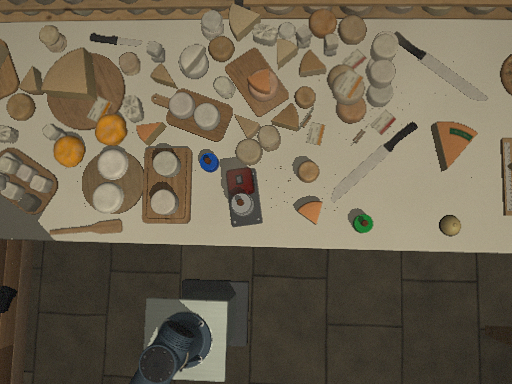

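View pics/side0.png

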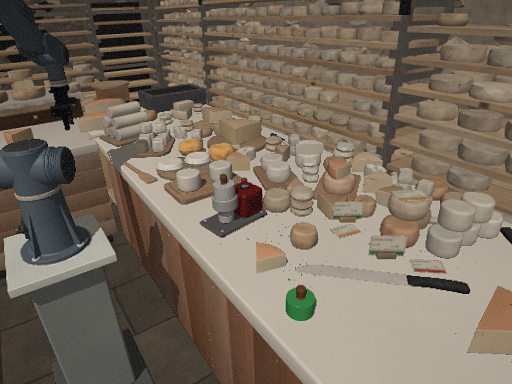

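The mill is at top (242,200), with its red housing at (240,181); in the side view the cap is at about (224,190). The blue and green look-alikes are at top (208,160) and (363,223). I'll zoom in on the mill.

```bash
python3 - <<'E'
import cv2,numpy as np
t=cv2.imread("pics/top0.png")[145:235,190:290]; s=cv2.imread("pics/side0.png")[165:245,185:285]
t=cv2.resize(t,None,fx=4,fy=4,interpolation=cv2.INTER_CUBIC); s=cv2.resize(s,None,fx=4,fy=4,interpolation=cv2.INTER_CUBIC)
t=cv2.copyMakeBorder(t,0,0,0,0,0); s=cv2.copyMakeBorder(s,0,t.shape[0]-s.shape[0],0,0,0)
cv2.imwrite("pics/z0.png",np.hstack([t,s[:, :400]]))
E
cat > h.py <<'E'
from rig import robot
import cv2,numpy as np
from scipy.spatial.transform import Rotation as Ro
def cal(n):
    c=robot.calibration(n);K=np.array([[c['fx'],0,c['cx']],[0,c['fy'],c['cy']],[0,0,1.]]);return K,c['dist_coeffs'],c['R'],c['t']
def proj(n,X):
    K,d,R,t=cal(n);return cv2.projectPoints(np.float64(X).reshape(-1,1,3),cv2.Rodrigues(R)[0],t,K,d)[0].reshape(-1,2)
def atz(n,uv,z):
    K,d,R,t=cal(n);p=cv2.undistortPoints(np.float64(uv).reshape(-1,1,2),K,d).reshape(-1,2)
    r=np.c_[p,np.ones(len(p))]@R;o=-R.T@t
    return o+r*((z-o[2])/r[:,2])[:,None]
E
```

```text
(no output)
```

View pics/z0.png

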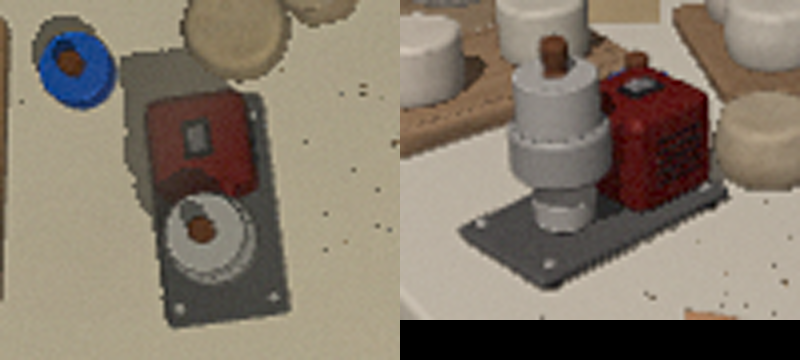

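Top zoom: knob at crop (203,231), and plate front corners at (170,327) and (290,308). Side zoom: knob at (553,55), and plate corners at (460,232), (550,288) and (728,195). I'll fit x, y and yaw to these points.

```bash
python3 - <<'E'
from h import *
from scipy.optimize import least_squares
T=lambda u,v:((u+.5)/4-.5+190,(v+.5)/4-.5+145)
S=lambda u,v:((u-400+.5)/4-.5+185,(v+.5)/4-.5+165)
P=[("top",T(170,327),(-.073,.06,.018)),("top",T(290,308),(-.073,-.06,.018)),("top",T(262,97),(.142,-.06,.018)),
("top",T(147,102),(.136,.047,.111)),("top",T(245,92),(.136,-.047,.111)),("top",T(203,229),(0,0,.182)),
("side",S(460,231),(-.073,.06,.018)),("side",S(550,284),(-.073,-.06,.018)),("side",S(728,190),(.142,-.06,.018)),("side",S(553,55),(0,0,.178)),
("side",S(645,110),(.044,-.047,.111)),("side",S(708,93),(.136,-.047,.111))]
def f(p):
    c,s=np.cos(p[2]),np.sin(p[2]);r=[]
    for n,uv,X in P:
        r+=list(proj(n,[p[0]+c*X[0]-s*X[1],p[1]+s*X[0]+c*X[1],X[2]])[0]-uv)
    return r
s=least_squares(f,[.55,-.2,0],loss='soft_l1');print(s.x);print(np.round(np.array(f(s.x)).reshape(-1,2),1))
# knob by colour
for n,(u,v) in(("top",T(203,229)),("side",S(553,55))):
    im=cv2.imread(f"pics/{n}0.png").astype(int);u,v=int(u),int(v);w=im[v-7:v+8,u-6:u+7]
    m=(w[...,2]-w[...,0]>35)&(w[...,2]<150);y,x=np.nonzero(m);print(n,m.sum(),x.mean()+u-6,y.mean()+v-7,np.ptp(x),np.ptp(y), proj(n,[[s.x[0],s.x[1],z] for z in(.158,.176,.188)]))
# scene objects near
for nm,uv,z in(("goat",(163,202),.09),("pink",(311,212),.046),("tomme",(308,171),.059),("blue",(208,160),.04),("brd rt edge",(190,220),.023)):print(nm,atz("top",uv,z)[0])
E
```

```text
[ 0.5145535  -0.21938861  0.17007076]
[[ 0.6  0.6]
 [ 1.3  0.8]
 [ 0.5 -0.8]
 [-1.  -0.6]
 [-0.4 -1.9]
 [ 0.4 -0. ]
 [-1.4 -0.5]
 [-1.7 -0. ]
 [ 0.5 -0.7]
 [ 0.1 -0.5]
 [-2.3  4.2]
 [ 1.5 -0.5]]
top 29 239.6551724137931 201.89655172413794 5 6 [[241.52448165 202.51238577]
 [240.96483028 202.01223707]
 [240.58418797 201.67206156]]
side 50 222.88 178.1 6 9 [[223.36633387 183.45150329]
 [223.03053178 178.4261472 ]
 [222.80427076 175.03647005]]
goat [0.51674734 0.08526832 0.09      ]
pink [ 0.49477585 -0.47130065  0.046     ]
tomme [ 0.64916682 -0.4572981   0.059     ]
blue [ 0.68965369 -0.06913471  0.04      ]
brd rt edge [ 0.4549953  -0.00515309  0.023     ]
```

Emit:
jog_arm(motion=[0,0,0,0,0,1,-1,0,0,0,0,0,1,-1,0,0,0,0,0,1,-1,0,0,0,0,0,1,-1,0,0,0,0,0,1,-1,0,0,0,0,0,1,-1,0,0,0,0,0,1,-1,0,0,0,0,0,1,-1,0,0,0,0,0,1,-1,0,0,0,0,0,1,-1,0,0,0,0,0,1,-1,0,0,0,0,0,1,-1], grip_force=15)

```text
time: 1.6
position: [0.1903, 0.5948, 0.233]
tool_rot: [0.544, 0.839, -0.001, 0.0]
ft_force: [0.5, 0.1, -0.7]
grip_width: 0.0872
grip_force: 0.0
```

Emit:
jog_arm(motion=[0,0,-0.1,0,0,1,-1,0,0,-0.1,0,0,1,-1,0,0,-0.1,0,0,1,-1,0,0,-0.1,0,0,1,-1,0,0,0,0,0,1,-1,0,0,0,0,0,1,-1,0,0,0,0,0,0.05,-1])

```text
time: 2.48
position: [0.1904, 0.5949, 0.2491]
tool_rot: [0.707, 0.708, -0.001, 0.0]
ft_force: [-0.6, 1.0, 0.5]
grip_width: 0.0869
grip_force: 0.0
```

Emit:
jog_arm(motion=[-0.93,0.5,0,0,0,0,-1,-0.93,0.5,0,0,0,0,-1,-0.93,0.5,0,0,0,0,-1,-0.93,0.5,0,0,0,0,-1,-0.93,0.5,0,0,0,0,-1,-0.93,0.5,0,0,0,0,-1,-0.93,0.5,0,0,0,0,-1,-0.93,0.5,0,0,0,0,-1,-0.93,0.5,0,0,0,0,-1,-0.93,0.5,0,0,0,0,-1,-0.93,0.5,0,0,0,0,-1,-0.93,0.5,0,0,0,0,-1])

```text
time: 3.98
position: [0.4314, 0.1478, 0.2496]
tool_rot: [0.706, 0.708, 0.0, 0.0]
ft_force: [0.7, 0.2, -0.2]
grip_width: 0.0872
grip_force: 0.0
```

Emit:
jog_arm(motion=[-0.91,0.2,0,0,0,0,-1,-0.91,0.2,0,0,0,0,-1,-0.91,0.2,0,0,0,0,-1,-0.91,0.2,0,0,0,0,-1,-0.91,0.2,0,0,0,0,-1,-0.91,0.2,0,0,0,0,-1,-0.91,0.2,0,0,0,0,-1,-0.91,0.2,0,0,0,0,-1,-0.91,0.2,0,0,0,0,-1,-0.91,0.2,0,0,0,0,-1,0,0,0,0,0,0,-1])

```text
time: 5.35
position: [0.5119, -0.2176, 0.2493]
tool_rot: [0.708, 0.707, -0.0, 0.001]
ft_force: [0.3, 1.1, -0.2]
grip_width: 0.0873
grip_force: 0.0
```

```bash
python3 - <<'E'
from h import *
o=robot.get_obs();print(o['position'],o['q'],o['tool_rot'])
a=robot.camera("side");
c=a[120:245,160:310];cv2.imwrite("pics/s1.png",cv2.resize(c,None,fx=4,fy=4,interpolation=cv2.INTER_CUBIC))
E
```

```text
[ 0.51188406 -0.21758907  0.24933219] [-6.02652441e-01  4.15501436e-01  1.58975861e+00 -3.98777399e-04
  1.13491836e+00 -6.01304344e-01] [ 7.07523658e-01  7.06689282e-01 -4.87983265e-05  7.28237826e-04]
```

View pics/s1.png

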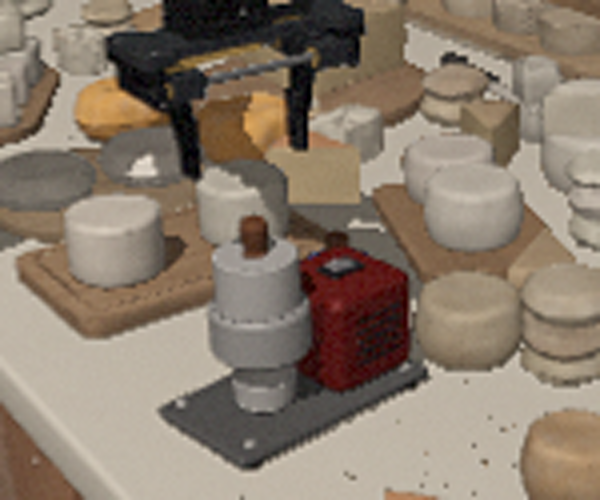

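The fingertips are at crop (192,175) and (298,150), straddling the knob at (256,236). That leaves them about 3 mm short in x.

Emit:
jog_arm(motion=[-0.02,0.08,0.6,0,0,0,-1,0,0,0.6,0,0,0,-1,0,0,0.4,0,0,0,-1,0,0,0.28,0,0,0,-1,0,0,0,0,0,0,-0.2,0,0,0,0,0,0,0.2,0,0,0,0,0,0,0.6,0,0,0,0,0,0,1,0,0,0,0,0,0,1,0,0,0,0,0,0,1], grip_force=15)

```text
time: 6.65
position: [0.5144, -0.2157, 0.1744]
tool_rot: [0.707, 0.707, 0.0, 0.0]
ft_force: [1.1, 0.6, 0.3]
grip_width: 0.035
grip_force: 0.0
```

```bash
python3 - <<'E'
from h import *
o=robot.get_obs();print({k:np.round(o[k],4) for k in('time','position','ft_force','moment','grip_width','grip_force')})
c=robot.camera("side")[120:245,160:310];d=robot.camera("top")[145:235,190:290]
c=cv2.resize(c,None,fx=2.6,fy=2.6,interpolation=cv2.INTER_CUBIC);d=cv2.resize(d,(361,325),interpolation=cv2.INTER_CUBIC)
cv2.imwrite("pics/s2.png",np.hstack([c[:325],d]))
E
```

```text
{'time': np.float64(6.65), 'position': array([ 0.5144, -0.2157,  0.1744]), 'ft_force': array([1.0973, 0.5826, 0.2679]), 'moment': array([-0.0852,  0.0393,  0.0045]), 'grip_width': np.float64(0.035), 'grip_force': np.float64(0.0)}
```

View pics/s2.png

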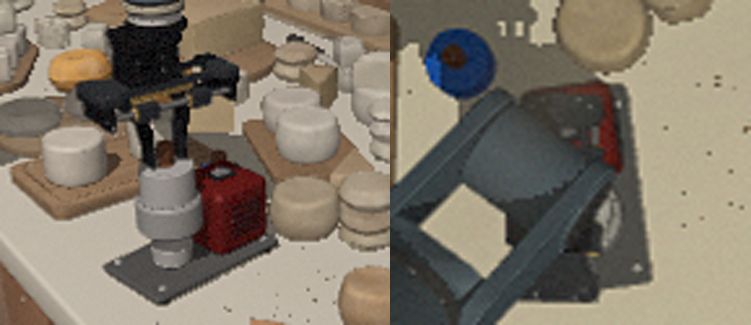

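The knob at (167,150) sits between the fingers, and nothing is touching yet. Finish closing.

Emit:
jog_arm(motion=[0,0,0,0,0,0,1,0,0,0,0,0,0,1,0,0,0,0,0,0,1,0,0,0,0,0,0,1])

```text
time: 7.25
position: [0.5145, -0.2157, 0.1744]
tool_rot: [0.707, 0.707, 0.0, 0.0]
ft_force: [0.4, 0.4, -0.8]
grip_width: 0.0232
grip_force: 15.0
```

Emit:
jog_arm(motion=[0,0,-0.1,0,0,0,1,0,0,-0.2,0,0,0,1,0,0,-0.3,0,0,0,1,0,0,-0.4,0,0,0,1,0,0,-0.5,0,0,0,1,0,0,0,0,0,0,1])

```text
time: 8.0
position: [0.5157, -0.2165, 0.2369]
tool_rot: [0.707, 0.707, 0.001, 0.003]
ft_force: [-0.0, -0.2, -1.0]
grip_width: 0.0231
grip_force: 15.0
```

Emit:
jog_arm(motion=[0.5,-0.05,0,0,0,0,1,0.7,-0.1,0,0,0,0,1,0.7,-0.1,0,0,0,0,1,0.7,-0.1,0,0,0,0,1,0.5,-0.05,0.4,0,0,0,1,0.19,0,0.7,0,0,0,1,0,0,0.9,0,0,0,1,0,0,0.9,0,0,0,1,0,0,0.7,0,0,0,1,0,0,0.4,0,0,0,1,0,0,0.2,0,0,0,1,0,0,0,0,0,0,1])

```text
time: 9.5
position: [0.4976, -0.0833, 0.0659]
tool_rot: [0.707, 0.708, -0.0, -0.001]
ft_force: [0.2, -0.4, -1.0]
grip_width: 0.0235
grip_force: 15.0
```

Emit:
jog_arm(motion=[0,0,0.08,0,0,0,1,0,0,0.03,0,0,0,1,0,0,0.02,0,0,0,1,0,0,0.02,0,0,0,1,0,0,0,0,0,0,1])

```text
time: 10.12
position: [0.4983, -0.0841, 0.0604]
tool_rot: [0.707, 0.707, 0.0, 0.0]
ft_force: [-0.5, -0.6, -1.7]
grip_width: 0.023
grip_force: 15.0
```

Emit:
jog_arm(motion=[0,0,0.02,0,0,0,1,0,0,0.02,0,0,0,1,0,0,0,0,0,0,1])

```text
time: 10.5
position: [0.4985, -0.0841, 0.0601]
tool_rot: [0.707, 0.707, 0.0, 0.0]
ft_force: [-2.0, 0.2, 11.1]
grip_width: 0.0228
grip_force: 15.0
```

Emit:
jog_arm(motion=[0,0,-0.02,0,0,0,0.4,0,0,0,0,0,0,0,0,0,0,0,0,0,-0.5,0,0,0,0,0,0,-1,0,0,-0.4,0,0,0,-1,0,0,-0.7,0,0,0,-1,0,0,-0.8,0,0,0,-1,0,0,-0.8,0,0,0,-1,0,0,-0.6,0,0,0,-1])

```text
time: 11.62
position: [0.4986, -0.0842, 0.194]
tool_rot: [0.707, 0.707, 0.0, 0.001]
ft_force: [-0.6, -0.1, 0.2]
grip_width: 0.0862
grip_force: 0.0
```

```bash
python3 - <<'E'
from h import *
o=robot.get_obs();print({k:np.round(o[k],4) for k in('time','q','position','ft_force','moment','grip_width','grip_force')})
c=robot.camera("side")[120:245,160:310];d=robot.camera("top")[145:235,190:290]
np.save("d.npy",d)
c=cv2.resize(c,None,fx=2.6,fy=2.6,interpolation=cv2.INTER_CUBIC);d=cv2.resize(d,(361,325),interpolation=cv2.INTER_CUBIC)
cv2.imwrite("pics/s3.png",np.hstack([c[:325],d]))
E
```

```text
{'time': np.float64(11.625), 'q': array([-0.3886,  0.4237,  1.7722, -0.    ,  0.9432, -0.3895]), 'position': array([ 0.4986, -0.0842,  0.194 ]), 'ft_force': array([-0.6013, -0.099 ,  0.1651]), 'moment': array([-0.1146,  0.0539, -0.0083]), 'grip_width': np.float64(0.0862), 'grip_force': np.float64(0.0)}
```

View pics/s3.png

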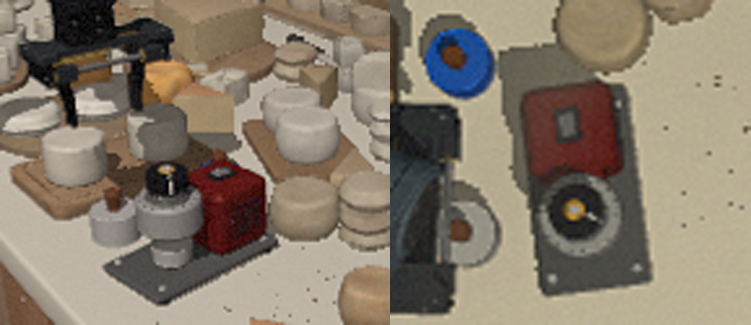

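The cap stands upright at (112,220) in the side panel. In the top panel the bare ring is centred at (575,210), with its mark pointing to (594,219). I'll refine the axis from the nut and ring.

```bash
python3 - <<'E'
from h import *
d=np.load("d.npy").astype(int)
w=d[45:72,38:64]
B,G,R=w[...,0],w[...,1],w[...,2]
m=(R-B>60); y,x=np.nonzero(m);u=x.mean()+228;v=y.mean()+190;print('nut',m.sum(),u,v,atz("top",(u,v),.154))
k=((R<60)).astype(np.uint8);n,l,st,c=cv2.connectedComponentsWithStats(k,connectivity=4);i=1+st[1:,4].argmax()
h=cv2.convexHull(np.argwhere(l==i)[:,::-1].astype(np.int32));(cx,cy),r=cv2.minEnclosingCircle(h)
print('ring',st[i],c[i]+[228,190],cx+228,cy+190,r,atz("top",(cx+228,cy+190),.145))
print(proj("top",[.5146,-.219,.15]))
E
```

```text
nut 39 242.51282051282053 196.97435897435898 [[ 0.5348418  -0.22182947  0.154     ]]
ring [  6   6  16  15 146] [241.13013699 203.00684932] 241.39999961853027 203.0 7.66560697555542 [[ 0.51403329 -0.2175311   0.145     ]]
[[241.66113408 202.71564811]]
```

Emit:
jog_arm(motion=[-0.6,0.1,0,0,0,0,-1,-0.9,0.1,0,0,0,0,-1,-0.9,0.1,0,0,0,0,-1,-0.65,0.1,0,0,0,0,-1,-0.3,0,0.2,0,0,0,-1,0,0,0.4,0,0,0,-1,0,0,0.5,0,0,0,-1,0,0,0.3,0,0,0,-1,0,0,0.1,0,0,0,-1,0,0,0,0,0,0,-1], grip_force=5)

```text
time: 12.98
position: [0.5144, -0.2176, 0.1313]
tool_rot: [0.707, 0.708, -0.0, -0.0]
ft_force: [0.4, -0.2, 1.0]
grip_width: 0.0872
grip_force: 0.0
```

Emit:
jog_arm(motion=[0,0,0,0,0,0,0.1,0,0,0,0,0,0,0.3,0,0,0,0,0,0,0.5,0,0,0,0,0,0,0.5,0,0,0,0,0,0,0.5], grip_force=5)

```text
time: 13.6
position: [0.5148, -0.2182, 0.1318]
tool_rot: [0.707, 0.707, 0.0, 0.0]
ft_force: [-0.1, 0.2, 0.4]
grip_width: 0.0544
grip_force: 5.0
```

```bash
python3 - <<'E'
from h import *
o=robot.get_obs();print({k:np.round(o[k],4) for k in('time','q','position','ft_force','moment','grip_width','grip_force')})
E
```

```text
{'time': np.float64(13.6), 'q': array([-6.0090e-01,  5.7960e-01,  1.6925e+00,  3.0000e-04,  8.6860e-01,
       -6.0180e-01]), 'position': array([ 0.5148, -0.2182,  0.1318]), 'ft_force': array([-0.0928,  0.1759,  0.4425]), 'moment': array([-0.0649, -0.0347,  0.0273]), 'grip_width': np.float64(0.0544), 'grip_force': np.float64(4.9998)}
```

Emit:
jog_arm(motion=[0,0,0,0,0,0,0.6,0,0,0,0,0,0,0.6,0,0,0,0,0,0,0.6], grip_force=30)

```text
time: 13.98
position: [0.5148, -0.2182, 0.1317]
tool_rot: [0.707, 0.707, 0.0, 0.0]
ft_force: [2.2, -0.5, 1.3]
grip_width: 0.053
grip_force: 30.0
```

```bash
cat > r.py <<'E'
from h import *
o=robot.get_obs();z=Ro.from_quat(o['tool_rot']).as_matrix()[:,1]
print('t%.2f'%o['time'],'cw deg %.2f'%-np.degrees(np.arctan2(z[1],z[0])),'Mz %.3f'%o['moment'][2],'F',o['ft_force'].round(1),'pos',o['position'].round(4),'w %.4f g %.1f'%(o['grip_width'],o['grip_force']),'q6 %.4f tau6 %.3f'%(o['q'][5],o['joint_torque'][5]))
E
python3 r.py
```

```text
t13.97 cw deg -0.05 Mz -0.012 F [ 2.2 -0.5  1.3] pos [ 0.5148 -0.2182  0.1317] w 0.0530 g 30.0 q6 -0.6018 tau6 -0.006
```

Emit:
jog_arm(motion=[0,0,0,0,0,0.5,0.6,0,0,0,0,0,0.5,0.6,0,0,0,0,0,0.25,0.6,0,0,0,0,0,0,0.6])

```text
time: 14.48
position: [0.5146, -0.2182, 0.1317]
tool_rot: [0.737, 0.676, 0.0, 0.0]
ft_force: [0.9, 1.3, 2.8]
grip_width: 0.0528
grip_force: 30.0
```

```bash
python3 r.py
```

```text
t14.47 cw deg 4.97 Mz -0.001 F [0.9 1.3 2.8] pos [ 0.5146 -0.2182  0.1317] w 0.0528 g 30.0 q6 -0.5142 tau6 0.039
```

Emit:
jog_arm(motion=[0,0,0,0,0,0.5,0.6,0,0,0,0,0,0.25,0.6,0,0,0,0,0,0,0.6])

```text
time: 14.85
position: [0.5146, -0.2182, 0.1317]
tool_rot: [0.755, 0.656, 0.0, 0.0]
ft_force: [2.3, 0.9, 3.8]
grip_width: 0.0535
grip_force: 30.0
```

```bash
python3 r.py
```

```text
t14.85 cw deg 7.97 Mz -0.037 F [2.3 0.9 3.8] pos [ 0.5146 -0.2182  0.1317] w 0.0535 g 30.0 q6 -0.4619 tau6 0.023
```

Emit:
jog_arm(motion=[0,0,0,0,0,0.5,0.6,0,0,0,0,0,0.5,0.6,0,0,0,0,0,0.5,0.6,0,0,0,0,0,0.25,0.6,0,0,0,0,0,0,0.6])

```text
time: 15.48
position: [0.5145, -0.2182, 0.1317]
tool_rot: [0.793, 0.609, 0.0, 0.0]
ft_force: [1.1, 0.6, 5.2]
grip_width: 0.0531
grip_force: 30.0
```

```bash
python3 r.py
```

```text
t15.47 cw deg 15.01 Mz -0.050 F [1.1 0.6 5.2] pos [ 0.5145 -0.2182  0.1317] w 0.0531 g 30.0 q6 -0.3391 tau6 -0.048
```

Emit:
jog_arm(motion=[0,0,0,0,0,0.5,0.6,0,0,0,0,0,0.5,0.6,0,0,0,0,0,0,0.6])

```text
time: 15.85
position: [0.5145, -0.2181, 0.1317]
tool_rot: [0.814, 0.581, 0.0, 0.0]
ft_force: [1.3, 0.2, 5.1]
grip_width: 0.0533
grip_force: 30.0
```

```bash
python3 r.py
```

```text
t15.85 cw deg 19.01 Mz -0.027 F [1.3 0.2 5.1] pos [ 0.5145 -0.2181  0.1317] w 0.0533 g 30.0 q6 -0.2692 tau6 -0.017
```

Joint 6's torque shows the 20° ripple cleanly. Next I'll step just past each click and check for the jump.

Emit:
jog_arm(motion=[0,0,0,0,0,0.5,0.6,0,0,0,0,0,0.25,0.6,0,0,0,0,0,0,0.6])

```text
time: 16.23
position: [0.5144, -0.2181, 0.1317]
tool_rot: [0.829, 0.559, -0.0, 0.0]
ft_force: [1.4, 0.4, 6.2]
grip_width: 0.0535
grip_force: 30.0
```

```bash
python3 r.py
```

```text
t16.23 cw deg 21.98 Mz 0.006 F [1.4 0.4 6.2] pos [ 0.5144 -0.2181  0.1317] w 0.0535 g 30.0 q6 -0.2172 tau6 0.041
```

Emit:
jog_arm(motion=[0,0,0,0,0,0.8,0.6,0,0,0,0,0,0.8,0.6,0,0,0,0,0,0.8,0.6,0,0,0,0,0,0.8,0.6,0,0,0,0,0,0.8,0.6,0,0,0,0,0,0,0.6])

```text
time: 16.98
position: [0.5142, -0.2181, 0.1317]
tool_rot: [0.899, 0.438, -0.0, -0.0]
ft_force: [1.0, 0.4, 5.9]
grip_width: 0.053
grip_force: 30.0
```

```bash
python3 r.py
```

```text
t16.98 cw deg 38.03 Mz -0.113 F [1.  0.4 5.9] pos [ 0.5142 -0.2181  0.1317] w 0.0530 g 30.0 q6 0.0627 tau6 -0.018
```

Emit:
jog_arm(motion=[0,0,0,0,0,0.5,0.6,0,0,0,0,0,0.5,0.6,0,0,0,0,0,0,0.6])

```text
time: 17.35
position: [0.5141, -0.218, 0.1317]
tool_rot: [0.913, 0.408, -0.0, -0.0]
ft_force: [0.3, 0.3, 6.0]
grip_width: 0.0533
grip_force: 30.0
```

```bash
python3 r.py
```

```text
t17.35 cw deg 41.87 Mz 0.491 F [0.3 0.3 6. ] pos [ 0.5141 -0.218   0.1317] w 0.0533 g 30.0 q6 0.1305 tau6 0.496
```

The torque jumped to 0.50 Nm between 38° and 42°, so the burrs touch at the 40° click. Now back off to −20°, three clicks from touch.

Emit:
jog_arm(motion=[0,0,0,0,0,-0.7,0.6,0,0,0,0,0,-0.8,0.6,0,0,0,0,0,-0.8,0.6,0,0,0,0,0,-0.8,0.6,0,0,0,0,0,-0.8,0.6,0,0,0,0,0,-0.8,0.6,0,0,0,0,0,-0.8,0.6,0,0,0,0,0,-0.8,0.6,0,0,0,0,0,-0.8,0.6,0,0,0,0,0,-0.8,0.6,0,0,0,0,0,-0.8,0.6,0,0,0,0,0,-0.8,0.6])

```text
time: 18.85
position: [0.5147, -0.2182, 0.1317]
tool_rot: [0.731, 0.683, 0.0, 0.0]
ft_force: [2.1, 0.8, 5.1]
grip_width: 0.0531
grip_force: 30.0
```

Emit:
jog_arm(motion=[0,0,0,0,0,-0.8,0.6,0,0,0,0,0,-0.8,0.6,0,0,0,0,0,-0.8,0.6,0,0,0,0,0,-0.8,0.6,0,0,0,0,0,-0.8,0.6,0,0,0,0,0,-0.8,0.6,0,0,0,0,0,-0.8,0.6,0,0,0,0,0,-0.4,0.6,0,0,0,0,0,0,0.6,0,0,0,0,0,0,0.6])

```text
time: 20.1
position: [0.515, -0.2182, 0.1317]
tool_rot: [0.574, 0.819, 0.0, 0.001]
ft_force: [3.8, 0.8, 4.4]
grip_width: 0.0532
grip_force: 30.0
```

```bash
python3 r.py
```

```text
t20.10 cw deg -20.00 Mz 0.016 F [3.8 0.8 4.4] pos [ 0.515  -0.2182  0.1317] w 0.0532 g 30.0 q6 -0.9503 tau6 -0.004
```

Emit:
jog_arm(motion=[0,0,0,0,0,0,0.3,0,0,0,0,0,0,0,0,0,0,0,0,0,-0.6,0,0,0,0,0,0,-1,0,0,0,0,0,0,-1,0,0,-0.4,0,0,0,-1,0,0,-0.6,0,0,1,-1,0,0,-0.4,0,0,1,-1,0,0,-0.2,0,0,1,-1,0,0,0,0,0,1,-1,0,0,0,0,0,1,-1,0,0,0,0,0,0,-1])

```text
time: 21.6
position: [0.5143, -0.2181, 0.1964]
tool_rot: [0.706, 0.708, -0.0, 0.0]
ft_force: [0.2, -0.6, 1.0]
grip_width: 0.087
grip_force: 0.0
```

Emit:
jog_arm(motion=[0.6,-0.1,0,0,0,0,-1,0.9,-0.1,0,0,0,0,-1,0.9,-0.1,0,0,0,0,-1,0.65,-0.1,0,0,0,0,-1,0.3,0,0,0,0,0,-1,0,0,0,0,0,0,-1])

```text
time: 22.35
position: [0.4982, -0.0831, 0.1958]
tool_rot: [0.706, 0.708, -0.0, 0.0]
ft_force: [-0.1, 0.0, -0.6]
grip_width: 0.087
grip_force: 0.0
```

```bash
python3 r.py; python3 - <<'E'
from h import *
c=robot.camera("side")[120:245,160:310];d=robot.camera("top")[145:235,190:290]
c=cv2.resize(c,None,fx=2.6,fy=2.6,interpolation=cv2.INTER_CUBIC);d=cv2.resize(d,(361,325),interpolation=cv2.INTER_CUBIC)
cv2.imwrite("pics/s4.png",np.hstack([c[:325],d]))
E
```

```text
t22.35 cw deg -0.18 Mz -0.004 F [-0.1  0.  -0.6] pos [ 0.4982 -0.0831  0.1958] w 0.0870 g 0.0 q6 -0.3898 tau6 0.038
```

View pics/s4.png

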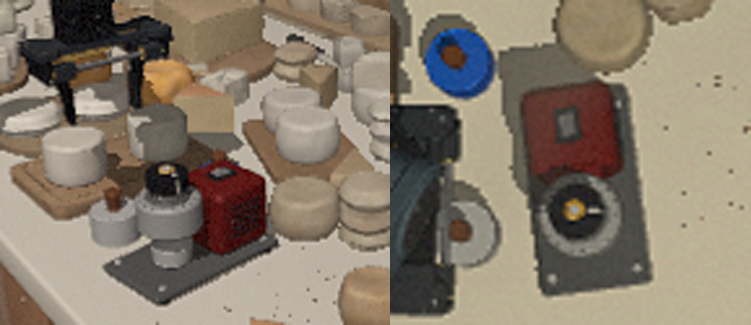

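The mark moved from about 24° below horizontal to about 0° (594,219 to 601,210). That is net one click anticlockwise, as planned. Regrasp the cap.

Emit:
jog_arm(motion=[-0.03,0,0.5,0,0,0,-1,0,0,0.8,0,0,0,-1,0,0,0.8,0,0,0,-1,0,0,0.7,0,0,0,-1,0,0,0.4,0,0,0,-1,0,0,0.14,0,0,0,-0.4,0,0,0,0,0,0,0,0,0,0,0,0,0,0.3,0,0,0,0,0,0,0.5,0,0,0,0,0,0,0.7,0,0,0,0,0,0,1,0,0,0,0,0,0,1], grip_force=15)

```text
time: 23.95
position: [0.4983, -0.0853, 0.062]
tool_rot: [0.707, 0.707, 0.0, 0.0]
ft_force: [-0.6, 0.1, 0.9]
grip_width: 0.025
grip_force: 0.0
```

Emit:
jog_arm(motion=[0,0,0,0,0,0,1,0,0,0,0,0,0,1,0,0,-0.1,0,0,0,1,0,0,-0.3,0,0,0,1,0,0,-0.7,0,0,0,1,0,0,-0.9,0,0,0,1,0,0,-0.9,0,0,0,1,0,0,-0.8,0,0,0,1,0,0,-0.5,0,0,0,1,0,0,-0.2,0,0,0,1,0,0,0,0,0,0,1])

```text
time: 25.32
position: [0.4982, -0.0853, 0.2383]
tool_rot: [0.707, 0.707, 0.0, 0.0]
ft_force: [-0.4, -0.3, -0.7]
grip_width: 0.0229
grip_force: 15.0
```

Emit:
jog_arm(motion=[-0.5,0.06,0,0,0,0,1,-0.7,0.1,0,0,0,0,1,-0.7,0.1,0,0,0,0,1,-0.7,0.1,0,0,0,0,1,-0.5,0.055,0,0,0,0,1,-0.19,0,0,0,0,0,1,0,0,0,0,0,0,1])

```text
time: 26.2
position: [0.5146, -0.217, 0.2375]
tool_rot: [0.707, 0.707, 0.0, -0.001]
ft_force: [0.2, 0.8, -1.8]
grip_width: 0.0229
grip_force: 15.0
```

Emit:
jog_arm(motion=[0,0,0.3,0,0,0,1,0,0,0.3,0,0,0,1,0,0,0.3,0,0,0,1,0,0,0.2,0,0,0,1,0,0,0.1,0,0,0,1,0,0,0,0,0,0,1])

```text
time: 26.95
position: [0.515, -0.2168, 0.1897]
tool_rot: [0.707, 0.707, -0.0, -0.0]
ft_force: [-0.4, 0.7, -0.6]
grip_width: 0.0231
grip_force: 15.0
```

```bash
python3 r.py; python3 - <<'E'
from h import *
c=robot.camera("side")[150:225,195:265]
c=cv2.resize(c,None,fx=7,fy=7,interpolation=cv2.INTER_CUBIC)
cv2.imwrite("pics/s5.png",c)
E
```

```text
t26.95 cw deg -0.05 Mz 0.002 F [-0.4  0.7 -0.6] pos [ 0.515  -0.2168  0.1897] w 0.0231 g 15.0 q6 -0.5994 tau6 -0.000
```

View pics/s5.png

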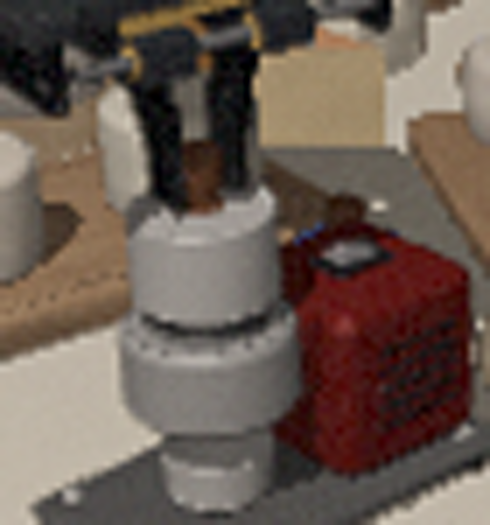

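In the side view the cap spans u 130–280 and the head 120–300. Allowing for perspective, they line up within about 1 mm. Lower gently.

Emit:
jog_arm(motion=[0,0,0.1,0,0,0,1,0,0,0.1,0,0,0,1,0,0,0.03,0,0,0,1,0,0,0.03,0,0,0,1,0,0,0.02,0,0,0,1,0,0,0,0,0,0,1])

```text
time: 27.75
position: [0.515, -0.2169, 0.1787]
tool_rot: [0.707, 0.707, 0.0, -0.0]
ft_force: [-0.5, 0.1, -1.3]
grip_width: 0.0229
grip_force: 15.0
```

```bash
python3 r.py
```

```text
t27.75 cw deg -0.05 Mz -0.026 F [-0.5  0.1 -1.3] pos [ 0.515  -0.2169  0.1787] w 0.0229 g 15.0 q6 -0.5994 tau6 -0.000
```

Already below the spigot's top (z 0.180) without contact, so the cap is over it. Next, the last 2–3 mm.

Emit:
jog_arm(motion=[0,0,0.03,0,0,0,1,0,0,0.02,0,0,0,1,0,0,0.01,0,0,0,1,0,0,0,0,0,0,1])

```text
time: 28.25
position: [0.515, -0.2169, 0.1763]
tool_rot: [0.707, 0.707, -0.0, -0.0]
ft_force: [0.3, -0.3, -1.0]
grip_width: 0.0234
grip_force: 15.0
```

```bash
python3 r.py
```

```text
t28.25 cw deg -0.05 Mz -0.048 F [ 0.3 -0.3 -1. ] pos [ 0.515  -0.2169  0.1763] w 0.0234 g 15.0 q6 -0.5994 tau6 -0.000
```

Emit:
jog_arm(motion=[0,0,0.01,0,0,0,1,0,0,0.01,0,0,0,1,0,0,0,0,0,0,1])

```text
time: 28.62
position: [0.5151, -0.2169, 0.176]
tool_rot: [0.707, 0.707, -0.0, 0.0]
ft_force: [-0.6, 0.7, 3.5]
grip_width: 0.0232
grip_force: 15.0
```

```bash
python3 r.py
```

```text
t28.62 cw deg -0.05 Mz 0.036 F [-0.6  0.7  3.5] pos [ 0.5151 -0.2169  0.176 ] w 0.0232 g 15.0 q6 -0.5994 tau6 -0.001
```

Contact at 3.5 N and TCP z 0.176, exactly the height expected with the cap home. Release, retreat, check.

Emit:
jog_arm(motion=[0,0,0,0,0,0,0.5,0,0,0,0,0,0,0.2,0,0,0,0,0,0,-0.3,0,0,0,0,0,0,-0.8,0,0,-0.2,0,0,0,-0.8,0,0,-0.5,0,0,0,-0.8,0,0,-0.8,0,0,0,-0.8,0.6,0,-0.6,0,0,0,-0.8,0.9,0,0,0,0,0,-0.8,0.9,0,0,0,0,0,-0.8,0.9,0,0,0,0,0,-0.8,0.5,0,0,0,0,0,-0.8])

```text
time: 30.12
position: [0.5147, -0.0634, 0.2601]
tool_rot: [0.706, 0.708, 0.0, 0.0]
ft_force: [1.1, -0.7, -0.5]
grip_width: 0.0784
grip_force: 0.0
```

Emit:
jog_arm(motion=[0.3,0,0,0,0,0,-0.8,0,0,0,0,0,0,-0.8,0,0,0,0,0,0,-0.8,0,0,0,0,0,0,-0.8])

```text
time: 30.62
position: [0.5151, -0.0538, 0.2595]
tool_rot: [0.707, 0.707, -0.0, 0.0]
ft_force: [-0.7, 0.4, -0.7]
grip_width: 0.0787
grip_force: 0.0
```

```bash
python3 r.py; python3 - <<'E'
from h import *
c=robot.camera("side")[120:245,160:310];d=robot.camera("top")[145:235,190:290]
c=cv2.resize(c,None,fx=2.6,fy=2.6,interpolation=cv2.INTER_CUBIC);d=cv2.resize(d,(361,325),interpolation=cv2.INTER_CUBIC)
cv2.imwrite("pics/s6.png",np.hstack([c[:325],d]))
s0=cv2.imread("pics/side0.png");s=robot.camera("side");print(cv2.absdiff(s0,s)[165:245,205:270].mean())
E
```

```text
t30.62 cw deg 0.02 Mz -0.041 F [-0.7  0.4 -0.7] pos [ 0.5151 -0.0538  0.2595] w 0.0787 g 0.0 q6 -0.3195 tau6 -0.001
8.666794871794872
```

View pics/s6.png

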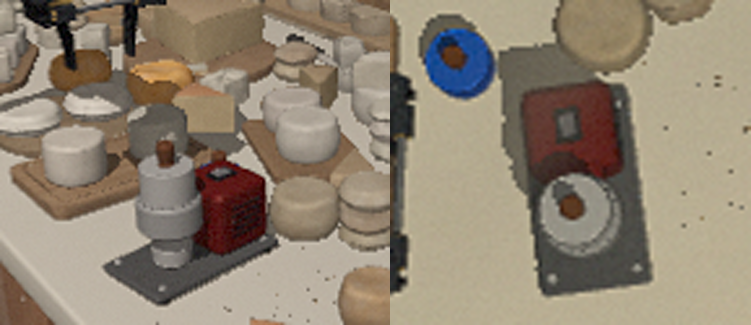

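The cap is upright and seated on the head (side panel 165,190; top panel 575,208). Nothing else has moved and the arm is clear.

```bash
python3 -c "
from rig import robot
print(robot.hand_in())"
```

```text
the job is handed in; nothing more can be done
None
```

The job is handed in: I felt the burrs touch at about 0.50 Nm, backed the ring off three clicks and let it go, and put the cap back fully home at about 31 s; the cheeses were left alone.

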